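# Fit the retaining ring to a shaker drive spindle

### The arm

A 7-joint arm with a two-finger parallel gripper is mounted at the origin on a cart in front of the work surface, level with it; the furniture and walls round the work are solid. World frame = base frame: x ahead of the robot, y to its left, z up, the work surface at z = 0. Lengths are in m, angles in rad, forces in N, time in s.
With the tool pointing down it reaches from about 0.4 to 0.85 m from the base axis. Payload 6.9 kg.
Tool frame: the origin (TCP) lies midway between the tips of the shut fingers; the grasp point (between the pads) lies behind it (ctrl.pinch_z is the z of the grasp point in the tool frame, in m); z points along the fingers, y is the line along which they close (so a half turn about z gives the same grasp; the last joint's range is limited). The gripper opens to 85 mm and grips with 20 to 120 N. Pads are 22 mm wide; open, the fingers measure 114 mm over their backs; the gripper's body (76 mm by 85 mm) begins 54 mm behind the grasp point. The pads swing forward as they close: fully open they stand 13 mm farther back than shut.
Start: joints at [-0.998, 0.507, -0.238, 1.5, 0.126, 1.149, -0.155], TCP at [0.282, 0.558, 0.231] pointing down, gripper open.
Joint ranges: [-3.08, 3.08], [-0.24, 2.05], [-1.43, 1.35], [0, 2.5], [-1.52, 4.66], [0.17, 1.96], [-2.89, 2.89]. Speed limits (rad/s): [2.39, 2.39, 3.14, 3.14, 3.14, 3.14, 3.14].

### API

Orientations are given as a unit quaternion [w, x, y, z].
In Python, from station import ctrl, get_state, vision, ticket, models gives the robot as it stands. Calls block until the motion is done:
- ctrl.movep(position, orientation): joint-space move of the TCP to a pose.
- ctrl.movel(position, frame=None, max_speed=0.15): straight line of the TCP; frame=None keeps the orientation; max_speed is the mean speed in m/s.
- ctrl.set_joints(angles): joint-space move.
- ctrl.ungrasp() and ctrl.close_gripper(force=None): open the fingers fully, or close them until they stop; force is the grip in N (None keeps the last).
- ctrl.pause(seconds).
- ctrl.ik(position, orientation): joint angles nearest the present ones, or None.
- get_state(): the state.
- vision.grab_frame(name): name is "scene" or "top" or "wrist"; returns (picture, depth): 480x640x3 uint8, blue, green, red; 480x640 float32, m along the optical axis (not along the pixel's ray), 0 where there is no reading.
- vision.camera_info(name): a dict with "mtx" (3x3 intrinsics, pixels), "R" (3x3) and "t" (3): a world point X has camera coordinates R X + t; the wrist camera has in their place "hand_eye" (4x4, takes a point from camera to tool coordinates, whose origin is the TCP and whose axes are the flange's). Camera axes: x right, y down, z forward; pixel columns grow to the right and rows downward; lengths in m; the calibration is good to about 2 mm. A picture is of the moment at which its call begins: read the wrist's pose just before it. camera_info takes no time and is no camera call.
A pose or a line that the arm cannot do raises ctrl.Unreachable and nothing moves.
- ticket.close_job(): hands the job in; it is judged then, once.
Trained networks look in the newest picture that a camera, given by its name, has taken for a name from the list of things; names that differ only in an ending like _2 or _b are one class to them, and where a whole thing is asked for, a point or a joint stands for the part that bears it (a point fixed in the world has none). Each returns a list of dicts, best first, with "p" (0 to 1); they miss things now and then, are a little off and sometimes report something else, mostly with a low value. They report only what shows in the picture. A call takes as long as a camera call. They do not tell look-alikes from the thing itself.
- models.recognise(camera, target): "point" ([column, row] in pixels, amid what is visible of it).
- models.masks_of(camera, target): "mask" (480x640 bool, what is visible of it) and "point" ([column, row] in pixels, amid what is visible of it).
The state is a dict: "time": time; "qpos": joint angles; "qd": joint speeds; "tau": joint torques, N m; "tcp_pos": TCP position; "eef_rot": TCP orientation; "contact_force": force on the tool from outside, world axes, zero at the start; "wrist_torque": the same for the moment, N m; "width": finger opening in m; "gripper_force": force on a finger pad.
Only numpy, scipy, OpenCV 4.12 (cv2) and the standard library are available. Lean on these libraries where they do the work, as an engineer would, in place of code of your own. Each camera call takes 0.05 s, during which the arm holds its last target. There are 200 camera calls.

### The job

First swing the see-through guard plate of the drive unit well aside by its upright handle, about a quarter turn. Then take the ring pliers by their handles, squeeze them fully so that the retaining ring hanging on their prongs is spread, lift them out of the stand and slide the spread ring down over the spindle until it is level with the groove just above the pulley. Finish while still holding it there: pliers squeezed, ring spread round the groove, level, not pressed down on the pulley; leave the carton, the calculator and the timer where they are.

Things in the scene. Friction and masses are not known exactly. Their poses are not given: they have to be found in the camera images.
- guard_grip (a point): middle of the guard's handle: an upright black round bar, 16 mm thick and 50 mm tall (25 mm above and 27 mm below this point, down to the plate), on the front right corner of the guard plate. It moves with the guard in a level circle of radius 179 mm about guard_hinge.
- guard_hinge (a point): upright axis of the guard, on the back left corner of the drive unit, at plate height. Seen from above the guard turns clockwise about it to open: its handle goes from the front right round the front to the left. Whitish see-through plate 150 x 145 x 4 mm, underside 97 mm above the worktop; it stays where it is left (about 0.08 N m of friction).
- guard (a joint): angle of the guard: 0 = shut, covering the spindle; grows as it opens, to 1.8 at most (rad). It counts as open above 1.3.
- drive_unit: white box 170 x 160 x 45 mm, fixed, with an upright steel spindle in its middle; origin at the centre of its underside, x to its back, y to its left, z up. On its top a pulley 48 mm wide at the bottom, 43 mm above that, whose top face is 62 mm above the worktop; then the groove, then the plain spindle.
- groove (a point): point on the spindle's axis at mid height of its groove, 66 mm above the worktop. The groove is 24 mm thick and 8 mm tall (62 to 70 mm above the worktop), right above the pulley's top face; from there the plain spindle, 28 mm thick, goes up to 88 mm above the worktop, its top edge bevelled.
- stand: grey fixed stand, base 110 x 130 mm, with two posts 106 mm tall, 96 mm apart; origin on the worktop, midway between the posts. The cross bar of the pliers hangs in slots 10 mm deep on top of the posts, so lift straight up 20 mm or more. The ring lies between the posts on a block, on the -x side.
- pliers_grip (a point): middle between the two rubber handle faces, where the pliers are taken from above, 153 mm above the worktop. y from handle to handle (squeeze along it), z up. Handles 16 mm wide, 46 mm tall; over their outer faces 60 mm apart here at rest (68 mm at the top), parallel and 36 mm apart fully squeezed. They begin 28 mm below this point.
- pliers: the ring pliers, origin at the pivot, 50 mm below pliers_grip; same axes. Mass about 0.16 kg. A cross bar 104 mm long along y, 14 mm tall, goes through the pivot. Two prongs 5 mm thick point down to 86 mm below the origin (83 mm squeezed), 14 mm apart at rest, 50 mm squeezed. 9 N on each handle squeezes them fully; 20 N holds them firmly at the stop.
- pliers_left (a joint): angle of one handle of the pliers (the other turns alike): 0 = at rest, 0.24 = fully squeezed, at the stop (rad).
- ring_eye (a point): point of the ring that belongs on the spindle's axis while the ring is spread, half-way up its 4 mm thickness. x from the ring's back to its lugs, like the pliers' x. With the pliers squeezed it lies about 21 mm to the -x side of pliers_grip (at rest 24 mm) and about 128 mm below it; read it again after lifting, it may ride a few mm on the prongs.
- ring: flat steel retaining ring, origin at the centre of the relaxed ring's underside; inner diameter 26, outer 38 mm relaxed (too small for the spindle). Its open ends have lugs 8 mm tall on the pliers' prongs. Spread, it clears the spindle by about 3 mm all round. Once lifted it stays on only while squeezed. The prongs reach 2 to 7 mm below it, beside the pulley.
- ring_left (a joint): angle of one arm of the ring (the other turns alike): 0 = relaxed, about 0.4 = spread by the fully squeezed pliers (rad).
- carton: bystander: white paper carton 78 x 118 x 45 mm, origin at the centre of its underside.
- calc: bystander: black desk calculator 128 x 78 x 16 mm, origin at the centre of its underside.
- small_timer: bystander: white lab timer 62 x 68 x 18 mm lying on its back, origin at the centre of its underside.
Not all that is in view belongs to the job. What is meant by the pliers is not brown or red, and is the larger of those in its own colour.

How it is judged:
On the way, in this order (a step that is already met when the one before it is completed fails the run):
1. the guard is swung open (value of joint guard above 1.3 rad), for 0.2 s.
2. the ring, spread by the squeezed pliers, is lifted clear of the stand (value of joint ring_left above 0.3 rad and value of joint pliers_left above 0.18 rad and contact force between the fingers and pliers above 2 N and contact force between pliers and stand below 0.1 N and height (world z) of ring_eye above 0.06 m), for 0.2 s.
At the end, for the whole second after the job is handed in: Guard open over 1.3 rad; fingers hold the pliers squeezed (0.18 rad) and the ring spread (0.3 rad) round the spindle: within 6 mm of its axis, 3.5 mm of the groove's mid height, 0.15 rad of level, still, under 5 N on the unit; bystanders within 30 mm of their starts (value of joint guard above 1.3 rad and value of joint ring_left above 0.3 rad and value of joint pliers_left above 0.18 rad and contact force between the fingers and pliers above 2 N and horizontal distance between ring_eye and groove below 0.006 m and z of ring_eye in the frame of groove between -0.0035 and 0.0035 m and angle between ring_eye's own z axis and vertical below 0.15 rad and linear speed of ring below 0.02 m/s and contact force between ring and drive_unit below 5 N and distance of each of carton, calc, small_timer from where it was at the start of the episode below 0.03 m); the arm keeps its last pose, push and grip.
It fails at once if a bystander is disturbed (distance of any of carton, calc, small_timer from where it was at the start of the episode above 0.03 m).
It also fails if it takes over 67 s, if anything falls off the work surface, if the arm or the gripper's body presses on something with over 40 N, if the wrist force passes 120 N, or if a joint passes its speed limit or range.

## Working session

There is one attempt and no reset: what is moved stays moved. The work goes in short steps, each a Python script; the robot and the scene stay as the last script left them, time stands still between calls to the robot, and variables do not carry over. Pictures are saved under pics/ and viewed, at most 10 in all, crops included, and the job is handed in when it is done.

```bash
mkdir -p pics
cat > h.py <<'E'
import numpy as np, cv2
from station import ctrl, get_state, vision, ticket, models
from scipy.spatial.transform import Rotation as R
def cam(name):
    s=get_state(); im,d=vision.grab_frame(name); c=vision.camera_info(name)
    K=np.array(c["mtx"])
    if name=="wrist":
        H=np.array(c["hand_eye"]); q=s["eef_rot"]
        T=np.eye(4);T[:3,:3]=R.from_quat([q[1],q[2],q[3],q[0]]).as_matrix();T[:3,3]=s["tcp_pos"]
        M=T@H
    else:
        M=np.eye(4);Rm=np.array(c["R"]);M[:3,:3]=Rm.T;M[:3,3]=-Rm.T@np.array(c["t"])
    return im,d,K,M
def cloud(d,K,M):
    v,u=np.mgrid[:480,:640]
    P=np.stack([(u-K[0,2])/K[0,0]*d,(v-K[1,2])/K[1,1]*d,d],-1)
    return P@M[:3,:3].T+M[:3,3]
def atz(u,v,z,K,M):
    r=M[:3,:3]@np.array([(u-K[0,2])/K[0,0],(v-K[1,2])/K[1,1],1]); return M[:3,3]+r*(z-M[2,3])/r[2]
def proj(X,K,M):
    p=M[:3,:3].T@(np.array(X)-M[:3,3]); return K[0,0]*p[0]/p[2]+K[0,2],K[1,1]*p[1]/p[2]+K[1,2]
def quat(yaw):  # tool down, tool y axis at world angle yaw
    y=np.array([np.cos(yaw),np.sin(yaw),0]);z=np.array([0,0,-1.]);x=np.cross(y,z)
    q=R.from_matrix(np.stack([x,y,z],1)).as_quat(); return [q[3],q[0],q[1],q[2]]
E
python3 - <<'E'
from h import *
print(ctrl.pinch_z, {k:np.round(v,3) for k,v in get_state().items()})
for n in ("scene","top"):
    im,d,K,M=cam(n); cv2.imwrite(f"pics/{n}1.png",im); C=cloud(d,K,M)
    print(n,M.round(2).tolist())
    for t in ["guard_grip","drive_unit","stand","pliers","pliers_grip","ring","guard","carton","calc","small_timer"]:
        for r in models.masks_of(n,t)[:4]:
            m=r["mask"]&(d>0); P=C[m]
            if len(P): print(t,round(r["p"],2),np.round(r["point"]),m.sum(),np.median(P,0).round(3),np.percentile(P,3,0).round(3),np.percentile(P,97,0).round(3))
E
```

```text
-0.0187 {'time': np.float64(0.0), 'qpos': array([-0.998,  0.508, -0.238,  1.501,  0.126,  1.149, -0.155]), 'qd': array([ 0.   ,  0.001,  0.   ,  0.001,  0.002,  0.001, -0.001]), 'tau': array([ 1.0000e-03, -6.2060e+01, -2.1860e+00, -2.4965e+01,  1.3000e-02,
        1.2000e-02,  0.0000e+00]), 'tcp_pos': array([0.282, 0.557, 0.23 ]), 'eef_rot': array([-0.   ,  0.232,  0.973, -0.001]), 'contact_force': array([ 0.461,  0.833, -0.166]), 'wrist_torque': array([-0.004,  0.058, -0.046]), 'gripper_force': np.float64(0.0), 'width': np.float64(0.085)}
scene [[0.48, -0.62, 0.63, -0.42], [-0.88, -0.34, 0.34, -0.72], [0.0, -0.71, -0.7, 1.13], [0.0, 0.0, 0.0, 1.0]]
guard_grip 0.76 [247. 202.] 2389 [ 0.541 -0.003  0.103] [ 0.472 -0.075  0.095] [0.615 0.07  0.126]
drive_unit 0.68 [253. 216.] 4453 [ 0.518 -0.027  0.098] [ 0.46  -0.098  0.019] [0.62  0.062 0.109]
stand 0.72 [356. 282.] 1999 [ 0.504 -0.335  0.013] [ 0.453 -0.386  0.006] [ 0.551 -0.268  0.102]
pliers 0.85 [415. 277.] 413 [ 0.541 -0.467  0.068] [ 0.519 -0.496 -0.001] [ 0.617 -0.437  0.11 ]
pliers 0.73 [307. 239.] 288 [ 0.528 -0.18   0.067]
[... 2513 characters left out ...]
.441  0.114]
pliers_grip 0.59 [347. 238.] 565 [ 0.52  -0.326  0.114] [ 0.512 -0.371  0.04 ] [ 0.532 -0.278  0.17 ]
ring 0.46 [348. 251.] 131 [ 0.505 -0.327  0.03 ] [ 0.478 -0.342  0.011] [ 0.519 -0.312  0.043]
carton 0.93 [326. 166.] 2134 [ 0.686 -0.288  0.046] [ 0.645 -0.345  0.012] [ 0.731 -0.232  0.052]
calc 0.81 [330. 367.] 2165 [ 0.266 -0.29   0.015] [ 0.206 -0.324  0.009] [ 0.325 -0.254  0.021]
calc 0.44 [382. 337.] 962 [ 0.332 -0.413  0.017] [ 0.301 -0.447  0.003] [ 0.366 -0.379  0.023]
small_timer 0.66 [187. 227.] 5123 [ 0.545 -0.004  0.103] [ 0.475 -0.074  0.098] [0.616 0.065 0.11 ]
small_timer 0.57 [384. 336.] 874 [ 0.333 -0.413  0.017] [ 0.301 -0.446  0.012] [ 0.364 -0.379  0.023]
```

View pics/scene1.png

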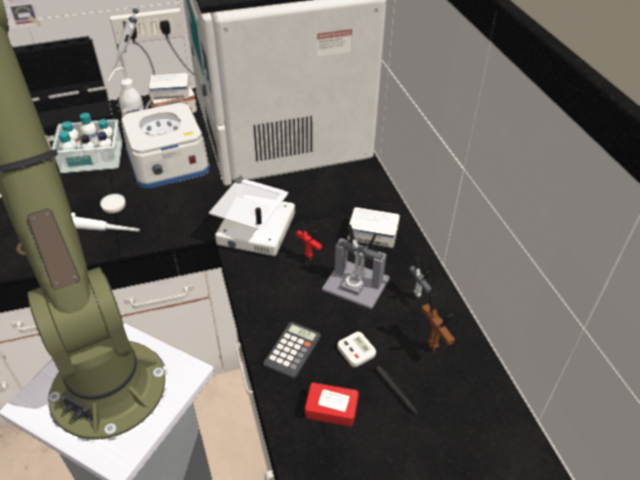

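View pics/top1.png

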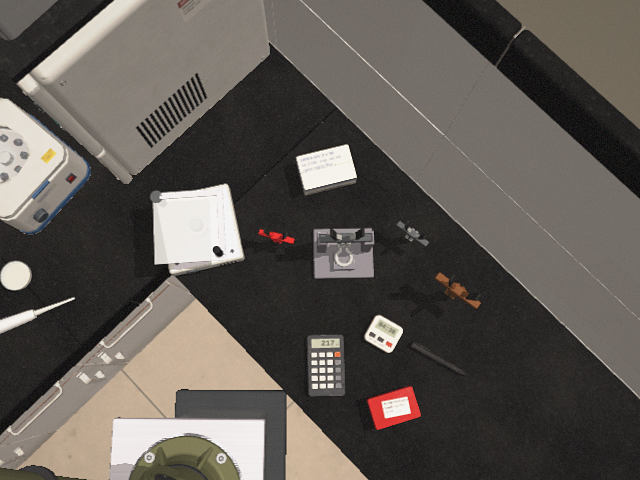

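The pliers are the large grey pair in the stand (top 345,240). The small grey, red and brown ones are decoys. The guard handle is at (218,251) in top and its hinge post at (156,197). Next I locate both and check the arc by IK.

Run:
```python
from h import *
for n,box in (("top",(205,232,238,262)),("scene",(245,270,200,228))):
    im,d,K,M=cam(n); C=cloud(d,K,M); g=im.max(2)
    m=np.zeros((480,640),bool); u0,u1,v0,v1=box; m[v0:v1,u0:u1]=g[v0:v1,u0:u1]<60
    v,u=np.nonzero(m); print(n,len(u),u.min(),u.max(),v.min(),v.max())
    Z=C[m]; Z=Z[(Z[:,2]>.11)]; print("dark>110:",len(Z),Z.mean(0).round(4) if len(Z) else "",Z[:,2].max() if len(Z) else "")
    T=Z[Z[:,2]>.145]; print("top",len(T),T.mean(0).round(4) if len(T) else "")
    if n=="top":
        # plate corners/hinge
        m=(C[...,2]>.095)&(C[...,2]<.107)&(C[...,0]>.42)&(C[...,0]<.7)&(abs(C[...,1])<.12)
        print("plate",cv2.minAreaRect((C[m][:,:2]*1000).astype(np.float32)))
        m=(C[...,2]>.107)&(C[...,0]>.57)&(C[...,0]<.66)&(C[...,1]>.03)&(C[...,1]<.1);print("hinge",m.sum(),C[m].mean(0),C[m][:,2].max())
        m=(C[...,2]>.09)&(C[...,2]<.2)&(C[...,0]>.44)&(C[...,0]<.6)&(C[...,1]>-.4)&(C[...,1]<-.25)
        P=C[m]; print("plierstand>90",len(P)); 
        H=P[P[:,2]>.145]; print("handles",len(H),H.mean(0),H.min(0),H.max(0))
        for s in (H[H[:,1]>H[:,1].mean()],H[H[:,1]<H[:,1].mean()]): print(s.mean(0).round(4))
        for t in("guard_hinge","pliers_grip","guard_grip"): print(t,[(round(r["p"],2),np.round(r["point"],1)) for r in models.recognise("top",t)])
h=np.array([.61,.065]);
```

```text
top 64 213 222 246 255
dark>110: 64 [ 0.4865 -0.0715  0.1473] 0.15996088048508117
top 47 [ 0.4878 -0.0706  0.1525]
plate ((587.673828125, 18.215774536132812), (239.41773986816406, 183.57479858398438), 5.3812479972839355)
hinge 79 [0.60366006 0.05394459 0.10852054] 0.1135365568358413
plierstand>90 735
handles 106 [ 0.52176298 -0.32651459  0.1628142 ] [ 0.51344506 -0.35850281  0.14588474] [ 0.5314308  -0.29215443  0.17461456]
[ 0.521  -0.2975  0.1626]
[ 0.5225 -0.3534  0.163 ]
guard_hinge [(0.66, array([195.4, 229.9]))]
pliers_grip [(0.71, array([344.2, 240.4])), (0.68, array([274.7, 236.5])), (0.64, array([457.5, 295.3]))]
guard_grip [(0.72, array([186.5, 226.8])), (0.19, array([195.8, 229.9]))]
scene 47 257 260 209 223
dark>110: 47 [ 0.4826 -0.0725  0.132 ] 0.15335734072174512
top 11 [ 0.4831 -0.0724  0.1493]
```

```bash
cat >> h.py <<'E'
HG=np.array([.485,-.071]); HI=HG+.179*np.array([.690,.724])
phi0=np.arctan2(*(HG-HI)[::-1])
def arc(a): f=phi0-a; return HI+.179*np.array([np.cos(f),np.sin(f)]), f
E
python3 - <<'E'
from h import *
im,d,K,M=cam("top"); print("hinge pix",atz(156,197,.105,K,M).round(3),HI,phi0)
for off in (np.pi/2,-np.pi/2):
    for z in(.116,.25):
        for a in np.arange(0,1.7,.2):
            p,f=arc(a); q=ctrl.ik([*p,z],quat(f+off)); print(off>0,z,round(a,1),None if q is None else np.round(q,2))
for off in(np.pi/2,-np.pi/2):
  for p in([.52,-.326,.136],[.56,-.01,.18],[.56,-.01,.3]): q=ctrl.ik(p,quat(off)); print(None if q is None else np.round(q,2))
E
```

```text
hinge pix [0.605 0.065 0.105] [0.60851  0.058596] -2.3321538610363053
True 0.116 0.0 [-0.16  0.46  0.37  2.01 -0.25  0.71 -0.4 ]
True 0.116 0.2 [-0.23  0.43  0.39  2.07 -0.25  0.68 -0.64]
True 0.116 0.4 [-0.32  0.41  0.41  2.12 -0.26  0.66 -0.9 ]
True 0.116 0.6 [-0.41  0.4   0.42  2.15 -0.27  0.65 -1.17]
True 0.116 0.8 [-0.52  0.4   0.45  2.15 -0.29  0.65 -1.43]
True 0.116 1.0 [-0.62  0.42  0.49  2.13 -0.32  0.67 -1.67]
True 0.116 1.2 [-0.71  0.45  0.54  2.08 -0.36  0.7  -1.9 ]
True 0.116 1.4 [-1.07  0.71  1.15  2.02 -0.81  0.96 -1.65]
True 0.116 1.6 [ 0.17  0.6  -0.9   1.93  0.6   0.9   2.88]
True 0.25 0.0 [-0.23  0.3   0.44  1.82 -0.15  1.05 -0.5 ]
True 0.25 0.2 [-0.31  0.26  0.46  1.88 -0.13  1.03 -0.76]
True 0.25 0.4 [-0.39  0.23  0.46  1.92 -0.12  1.02 -1.04]
True 0.25 0.6 [-0.5   0.21  0.48  1.94 -0.11  1.01 -1.32]
True 0.25 0.8 [-0.61  0.21  0.52  1.94 -0.12  1.01 -1.59]
True 0.25 1.0 [-0.69  0.23  0.54  1.93 -0.14  1.02 -1.86]
True 0.25 1.2 [-0.77  0.27  0.57  1.89 -0.17  1.04 -2.09]
True 0.25 1.4 [-1.14  0.48  1.15  1.83 -0.48  1.15 -1.98]
True 0.25 1.6 [-1.13  0.54  1.15  1
[... 657 characters left out ...]
1.87  0.03  1.03  2.19]
False 0.25 0.4 [ 0.04  0.21 -0.08  1.92  0.02  1.02  1.93]
False 0.25 0.6 [-0.03  0.19 -0.09  1.94  0.02  1.01  1.65]
False 0.25 0.8 [-0.11  0.19 -0.1   1.94  0.02  1.01  1.37]
False 0.25 1.0 [-0.19  0.2  -0.09  1.92  0.02  1.02  1.09]
False 0.25 1.2 [-0.26  0.23 -0.1   1.88  0.03  1.03  0.82]
False 0.25 1.4 [-0.31  0.27 -0.1   1.82  0.03  1.05  0.56]
False 0.25 1.6 [-0.35  0.32 -0.08  1.75  0.03  1.07  0.33]
[ 0.44  0.58  0.13  1.66 -0.09  0.91  2.18]
[ 0.07  0.45 -0.14  1.75  0.08  0.95  1.47]
[ 0.03  0.35 -0.08  1.56  0.03  1.23  1.51]
[ 0.02  0.74  0.91  1.67 -0.65  1.06 -0.44]
[-0.35  0.49  0.5   1.76 -0.28  0.96 -1.31]
[-0.37  0.39  0.52  1.56 -0.2   1.24 -1.39]
```

Run:
```python
from h import *
p,f=arc(0); o=-np.pi/2
ctrl.movep([*p,.25],quat(f+o)); ctrl.movel([*p,.118],max_speed=.12)
ctrl.close_gripper(20); s=get_state(); print(s["time"],s["width"],s["gripper_force"],s["contact_force"])
for a in np.arange(.25,1.51,.25):
    p,f=arc(a); ctrl.movel([*p,.118],quat(f+o),max_speed=.12); s=get_state(); print(round(a,2),s["time"],s["width"],s["contact_force"].round(1))
ctrl.ungrasp(); ctrl.movel([*p,.26],max_speed=.25)
print(get_state()["time"])
for n in("scene",):
    im,d,K,M=cam(n); cv2.imwrite(f"pics/{n}2.png",im)
```

```text
5.6333 0.015217168023538749 21.906790137290955 [-0.97443808 -0.19448692  2.8484903 ]
0.25 6.1583 0.015119236031295941 [-5.6 -2.9  6.2]
0.5 6.6833 0.015473990505441659 [-9.4 -2.3 11.9]
0.75 7.2083 0.015088324725649666 [-13.8  -0.3  15.8]
1.0 7.7333 0.015371157926949788 [-16.6   2.6  15. ]
1.25 8.2583 0.015495920083484096 [-17.3   8.   12. ]
1.5 8.7833 0.015177372921221252 [-14.6  12.7   6.5]
10.1833
```

View pics/scene2.png

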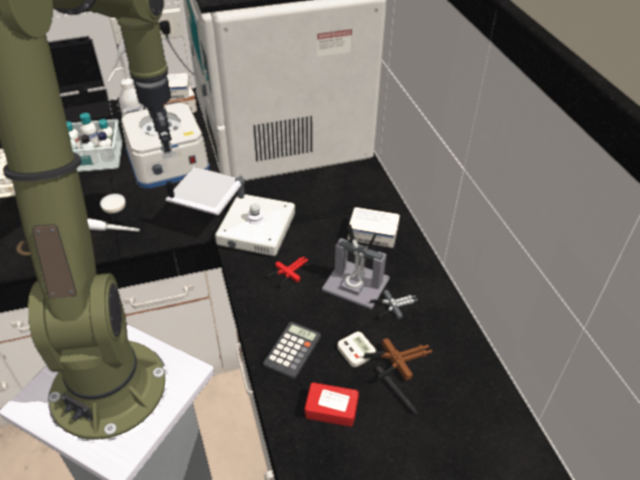

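The guard is open: its plate is now at (205,190) and the spindle is clear at (255,212). Next: measure the spindle and pliers from close by with the wrist camera.

Run:
```python
from h import *
def spindle(n):
    im,d,K,M=cam(n); C=cloud(d,K,M)
    b=(C[...,0]>.47)&(C[...,0]<.63)&(C[...,1]>-.1)&(C[...,1]<.09)&(d>0)
    m=b&(C[...,2]>.080)&(C[...,2]<.096); P=C[m]
    if len(P)<5: print(n,"none",len(P));return
    c=np.median(P,0); P=P[np.linalg.norm(P[:,:2]-c[:2],axis=1)<.022]
    print(n,"spindle",len(P),P.mean(0).round(4),((P.min(0)+P.max(0))/2).round(4),np.ptp(P,axis=0).round(3))
    m=b&(C[...,2]>.042)&(C[...,2]<.052); r=cv2.minAreaRect((C[m][:,:2]*1000).astype(np.float32)); print("boxtop",r)
    return im
spindle("top"); spindle("scene")
ctrl.movep([.50,-.02,.33],quat(np.pi/2)); ctrl.pause(.2)
im=spindle("wrist"); cv2.imwrite("pics/w1.png",im)
ctrl.movep([.50,-.326,.36],quat(np.pi/2)); ctrl.pause(.2)
im,d,K,M=cam("wrist"); cv2.imwrite("pics/w2.png",im); C=cloud(d,K,M)
b=(C[...,0]>.44)&(C[...,0]<.6)&(C[...,1]>-.42)&(C[...,1]<-.22)&(d>0)
H=C[b&(C[...,2]>.150)]; print("handles",len(H))
for s in (H[H[:,1]>-.325],H[H[:,1]<-.325]): print(s.mean(0).round(4),s.min(0).round(4),s.max(0).round(4))
P=C[b&(C[...,2]>.09)&(C[...,2]<.13)]; print("bar/posts",len(P),cv2.minAreaRect((P[:,:2]*1000).astype(np.float32)))
B=C[b&(C[...,2]>.003)&(C[...,2]<.02)]; print("base",cv2.minAreaRect((B[:,:2]*1000).astype(np.float32)))
for t in("ring","pliers","pliers_grip"):
    for r in models.masks_of("wrist",t)[:3]:
        P=C[r["mask"]&(d>0)]; print(t,r["p"],r["point"],P.mean(0).round(4),np.percentile(P,2,0).round(4),np.percentile(P,98,0).round(4))
print(get_state()["time"])
cv2.imwrite("pics/w12.png",cv2.resize(np.hstack([cv2.imread("pics/w1.png"),im]),(800,300)))
```

```text
top spindle 140 [ 0.5519 -0.0158  0.0882] [ 0.5528 -0.0146  0.0879] [0.028 0.027 0.016]
boxtop ((551.7703247070312, -18.268081665039062), (165.46343994140625, 157.52813720703125), 7.590935230255127)
scene spindle 79 [ 0.5479 -0.0157  0.0874] [ 0.5503 -0.0164  0.0868] [0.029 0.025 0.013]
boxtop ((548.9448852539062, -13.75543212890625), (168.294921875, 162.16293334960938), 11.083449363708496)
wrist spindle 426 [ 0.5488 -0.0128  0.0868] [ 0.5506 -0.0129  0.085 ] [0.028 0.027 0.01 ]
boxtop ((550.7738037109375, -18.746185302734375), (163.47335815429688, 154.1319122314453), 6.585144996643066)
handles 56274
[ 0.4901 -0.2822  0.4305] [ 0.4785 -0.325   0.1508] [ 0.5268 -0.2489  0.4571]
[ 0.4903 -0.3664  0.4301] [ 0.4786 -0.3987  0.1502] [ 0.5289 -0.325   0.4569]
bar/posts 1847 ((520.3931884765625, -324.1637268066406), (28.75811004638672, 115.8895034790039), 1.5174574851989746)
base ((503.9447021484375, -333.37054443359375), (178.9207763671875, 118.51598358154297), 87.00467681884766)
ring 0.73 [309.9, 179.2] [ 0.4928 -0.3256  0.0278] [ 0.4738 -0.3426  0.0234] [ 0.5148 -0.3074  0.0315]
pliers 0.97 [172.1, 55.5] [ 0.3475 -0.5013  0.019 ] [ 0.2926 -0.5473 -0.0011] [ 0.4047 -0.4418  0.031 ]
pliers 0.8 [239.4, 170.3] [ 0.4842 -0.4325  0.0132] [ 4.375e-01 -4.652e-01 -4.000e-04] [ 0.5249 -0.3953  0.0214]
pliers 0.64 [633.0, 250.8] [0.5652 0.0591 0.1001] [0.4864 0.0431 0.0011] [0.614  0.1389 0.1068]
pliers_grip 0.78 [432.7, 146.1] [ 0.4577 -0.1618  0.0113] [ 4.129e-01 -1.954e-01  3.000e-04] [ 0.5047 -0.1285  0.0155]
pliers_grip 0.76 [320.1, 212.6] [ 0.518  -0.3236  0.119 ] [ 0.5088 -0.3719  0.0356] [ 0.5289 -0.2754  0.1684]
pliers_grip 0.75 [241.8, 171.4] [ 0.486  -0.43    0.0136] [ 0.4372 -0.4594 -0.001 ] [ 0.521  -0.389   0.0221]
13.1417
```

View pics/w12.png

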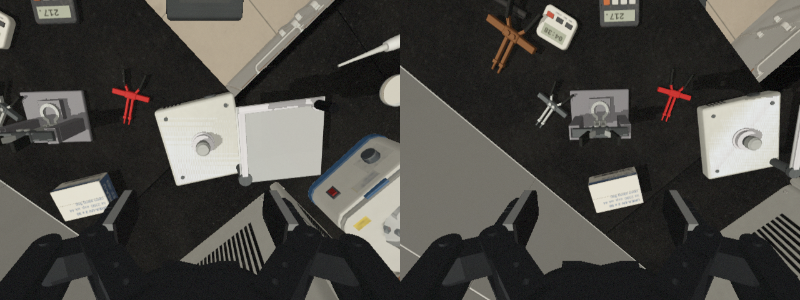

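Run:
```python
from h import *
yw=np.pi/2+.02; q=quat(yw); g=[.520,-.3245]
ctrl.movep([*g,.24],q); ctrl.movel([*g,.136],max_speed=.1)
s=get_state(); print(s["time"],s["contact_force"].round(1))
ctrl.close_gripper(40); ctrl.pause(.3)
s=get_state(); print(s["time"],s["width"],s["gripper_force"],s["contact_force"].round(1),s["tcp_pos"].round(4))
im,d,K,M=cam("wrist"); cv2.imwrite("pics/w3.png",im)
```

```text
14.8917 [-0.7 -0.5  0.3]
15.725 0.03306251298568409 39.55906927585602 [-0.5  2.8 13.2] [ 0.5211 -0.3249  0.1383]
```

View pics/w3.png

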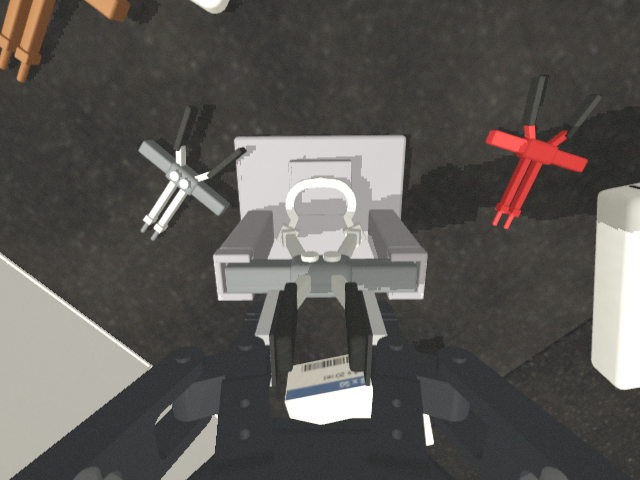

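The handles are squeezed to the stop (33 mm), and the ring is spread, with its centre near (322,208) in the picture. Lifting.

Run:
```python
from h import *
s=get_state(); p=s["tcp_pos"]; q=quat(np.pi/2+.02)
ctrl.movel([p[0],p[1],.18],q,max_speed=.06); ctrl.movel([p[0],p[1],.26],q,max_speed=.1); ctrl.pause(.4)
s=get_state(); print(s["time"],s["width"],s["gripper_force"],s["contact_force"].round(1),s["tcp_pos"].round(4))
im,d,K,M=cam("wrist"); cv2.imwrite("pics/w4.png",im); C=cloud(d,K,M); t=s["tcp_pos"]
np.savez("w4.npz",im=im,d=d,K=K,M=M,t=t)
for r in models.masks_of("wrist","ring")[:2]:
    m=r["mask"]&(d>0)&(abs(C[...,2]-t[2]+.11)<.04); P=C[m]-t; print(r["p"],r["point"],len(P),P.mean(0).round(4),np.percentile(P,2,0).round(4),np.percentile(P,98,0).round(4))
b=(d>0)&(C[...,2]>t[2]-.15)&(C[...,2]<t[2]-.085)&(C[...,0]<t[0]-.0)&(np.linalg.norm((C-t)[...,:2],axis=-1)<.07); P=C[b]-t
print(len(P),P.min(0),P.max(0)); print(np.histogram(P[:,2],bins=12))
```

```text
18.0083 0.03284403211530214 40.00738441944122 [-0.6  0.3 -2.3] [ 0.5211 -0.3248  0.2598]
0.72 [320.4, 187.6] 1433 [-0.024   0.0012 -0.1072] [-0.042  -0.0285 -0.1106] [ 0.0008  0.0314 -0.1025]
1674 [-0.04307812 -0.03096035 -0.11237567] [-5.56238259e-07  3.41939245e-02 -8.50140509e-02]
(array([ 49, 524, 669, 129,  24,  34,  36,  82,  39,  34,  22,  32]), array([-0.11237567, -0.11009553, -0.1078154 , -0.10553526, -0.10325513,
       -0.10097499, -0.09869486, -0.09641472, -0.09413459, -0.09185445,
       -0.08957432, -0.08729419, -0.08501405]))
```

View pics/w4.png

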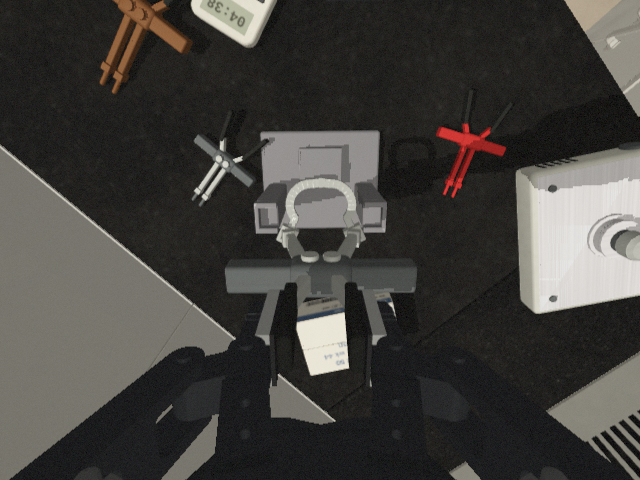

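Pliers and ring are lifted clear, and the spread ring shows at (320,190–235). Next, fit its plane and inner clearance from this frame.

Run:
```python
from h import *
z=np.load("w4.npz"); d,K,M,t=z["d"],z["K"],z["M"],z["t"]; C=cloud(d,K,M)-t
b=(d>0)&(C[...,2]>-.114)&(C[...,2]<-.1)&(C[...,0]<.002)&(np.linalg.norm(C[...,:2],axis=-1)<.06)
P=C[b]; F=P[(P[:,0]<-.012)&(abs(P[:,2]+.108)<.004)]
A=np.c_[F[:,:2]+[.025,0],np.ones(len(F))]; co=np.linalg.lstsq(A,F[:,2],rcond=None)[0]; print("plane",co.round(4),len(F))
# image-ray intersect with plane z=-.108 for ring pixels (top surface)
v,u=np.nonzero(b)
Q=np.array([atz(a,c,t[2]-.108,K,M)-t for a,c in zip(u,v)])[:,:2]
back=Q[Q[:,0]<-.036]; print("back mean y",back[:,1].mean(),"xmin",np.percentile(Q[:,0],1))
for x in np.arange(-.03,-.008,.002):
    for y in (0,.0015,.003): print(round(x,3),y,(np.linalg.norm(Q-[x,y],axis=1).min()*1e3).round(1),end=" | ")
    s=Q[abs(Q[:,0]-x)<.001]; L=s[s[:,1]>0][:,1];Rr=s[s[:,1]<0][:,1]
    print("inner",L.min().round(4) if len(L) else "",Rr.max().round(4) if len(Rr) else "","outer",L.max().round(4) if len(L) else "",Rr.min().round(4) if len(Rr) else "")
```

```text
plane [-0.0009  0.0018 -0.1078] 1057
back mean y 0.0008358026237428501 xmin -0.04260731191690474
-0.03 0 6.8 | -0.03 0.0015 6.8 | -0.03 0.003 6.8 | inner 0.0182 -0.0175 outer 0.0248 -0.024
-0.028 0 8.8 | -0.028 0.0015 8.8 | -0.028 0.003 8.8 | inner 0.0197 -0.0189 outer 0.0256 -0.0247
-0.026 0 10.8 | -0.026 0.0015 10.8 | -0.026 0.003 10.8 | inner 0.0198 -0.0189 outer 0.0257 -0.0248
-0.024 0 12.8 | -0.024 0.0015 12.8 | -0.024 0.003 12.8 | inner 0.0199 -0.0197 outer 0.0258 -0.0248
-0.022 0 14.8 | -0.022 0.0015 14.8 | -0.022 0.003 14.8 | inner 0.02 -0.0189 outer 0.0259 -0.0248
-0.02 0 16.7 | -0.02 0.0015 16.2 | -0.02 0.003 14.8 | inner 0.0193 -0.019 outer 0.026 -0.0249
-0.018 0 16.3 | -0.018 0.0015 15.9 | -0.018 0.003 14.4 | inner 0.0187 -0.0175 outer 0.0253 -0.0249
-0.016 0 16.1 | -0.016 0.0015 15.8 | -0.016 0.003 14.3 | inner 0.0173 -0.0168 outer 0.0247 -0.0241
-0.014 0 16.0 | -0.014 0.0015 15.9 | -0.014 0.003 14.4 | inner 0.0173 -0.016 outer 0.024 -0.0234
-0.012 0 16.0 | -0.012 0.0015 15.9 | -0.012 0.003 14.4 | inner 0.0182 -0.016 outer 0.0242 -0.022
-0.01 0 16.1 | -0.01 0.0015 16.2 | -0.01 0.003 14.7 | inner 0.019 -0.0168 outer 0.0295 -0.0272
```

```bash
cat >> h.py <<'E'
def look(fn,zs=.088):
    s=get_state(); t=s["tcp_pos"]; im,d,K,M=cam("wrist"); cv2.imwrite(fn,im); C=cloud(d,K,M); L=C-t
    b=(d>0)&(abs(L[...,2]+.108)<.005)&(L[...,0]<-.005)&(np.linalg.norm(L[...,:2],axis=-1)<.06); P=L[b]
    print("t",s["time"],"tcp",t.round(4),"w",round(s["width"],4),"F",s["contact_force"].round(1),"ring z",np.median(P[:,2]).round(4),"xmin",np.percentile(P[:,0],1).round(4),"ymid",(np.percentile(P[:,1],1)+np.percentile(P[:,1],99))/2)
    m=(d>0)&(C[...,2]>.079)&(C[...,2]<.097)&(np.linalg.norm(C[...,:2]-[.55,-.015],axis=-1)<.025)&~b
    P=C[m]; print("spindle",len(P),((P.min(0)+P.max(0))/2).round(4),P.mean(0).round(4),np.ptp(P,axis=0).round(4)) if len(P) else print("no spindle")
E
python3 - <<'E'
from h import *
q=quat(np.pi/2+.02)
ctrl.movel([.571,-.015,.26],q,max_speed=.12); ctrl.movel([.571,-.015,.232],q,max_speed=.06); ctrl.pause(.4); look("pics/w5.png")
for n in("top","scene"):
    im,d,K,M=cam(n); u,v=map(int,proj([.56,-.015,.13],K,M)); cv2.imwrite(f"pics/{n}5.png",cv2.resize(im[v-60:v+60,u-50:u+50],(400,480)))
cv2.imwrite("pics/s5.png",np.hstack([cv2.imread("pics/top5.png"),cv2.imread("pics/scene5.png")]))
E
```

```text
t 21.8917 tcp [ 0.5711 -0.015   0.2322] w 0.0326 F [ 0.3 -0.7 -3. ] ring z -0.1077 xmin -0.0425 ymid 0.0010294976682514202
spindle 684 [ 0.5527 -0.0132  0.0853] [ 0.5515 -0.0129  0.0873] [0.0218 0.0271 0.0093]
```

View pics/w5.png

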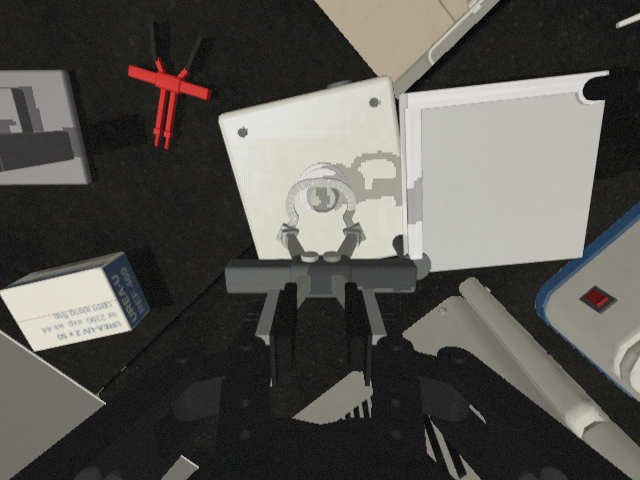

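The spindle sits inside the ring at (322,195), slightly off in y. I correct by about 1 mm and go down slowly, watching the force.

Run:
```python
from h import *
q=quat(np.pi/2+.02)
for z in (.225,.21,.202,.196,.19,.185,.181,.177):
    ctrl.movel([.571,-.0142,z],q,max_speed=.03); ctrl.pause(.1); f=get_state()["contact_force"]; print(z,get_state()["tcp_pos"].round(4),f.round(1))
    if np.linalg.norm(f-[.3,-.7,-3])>6: print("STOP"); break
ctrl.pause(.3); look("pics/w6.png"); s=get_state(); print(s["gripper_force"])
outs=[]
for n in("top","scene"):
    im,d,K,M=cam(n); u,v=map(int,proj([.56,-.015,.1],K,M)); outs.append(cv2.resize(im[v-50:v+50,u-40:u+40],(400,500),interpolation=cv2.INTER_CUBIC))
    for t in("ring",):
        C=cloud(d,K,M)
        for r in models.masks_of(n,t)[:2]:
            P=C[r["mask"]&(d>0)]; print(n,r["p"],r["point"],np.median(P,0).round(4))
cv2.imwrite("pics/s6.png",np.hstack(outs))
```

```text
0.225 [ 0.571  -0.0142  0.225 ] [ 0.7  0.1 -2.4]
0.21 [ 0.5711 -0.0142  0.2102] [ 0.4 -0.3 -2.8]
0.202 [ 0.571  -0.0143  0.202 ] [-0.4 -1.1 -2.3]
0.196 [ 0.571  -0.0142  0.196 ] [ 0.3 -0.1 -2. ]
0.19 [ 0.571  -0.0142  0.19  ] [-0.7 -0.1 -1.3]
0.185 [ 0.571  -0.0142  0.185 ] [ 0.6 -0.3 -1.6]
0.181 [ 0.571  -0.0142  0.181 ] [ 0.2  1.1 -1.9]
0.177 [ 0.571  -0.0142  0.177 ] [ 0.2 -0.8 -1.7]
t 26.175 tcp [ 0.571  -0.0142  0.177 ] w 0.033 F [-0.3  0.3 -1.8] ring z -0.1077 xmin -0.0426 ymid 0.0008062814147630354
spindle 1269 [ 0.5517 -0.0145  0.088 ] [ 0.5499 -0.0136  0.087 ] [0.0301 0.0401 0.0178]
40.007768869400024
top 0.57 [194.7, 209.8] [ 0.5681 -0.0253  0.1496]
top 0.53 [199.8, 230.2] [ 0.5405 -0.0147  0.07  ]
scene 0.67 [258.7, 216.1] [ 0.5471 -0.0279  0.07  ]
```

View pics/w6.png

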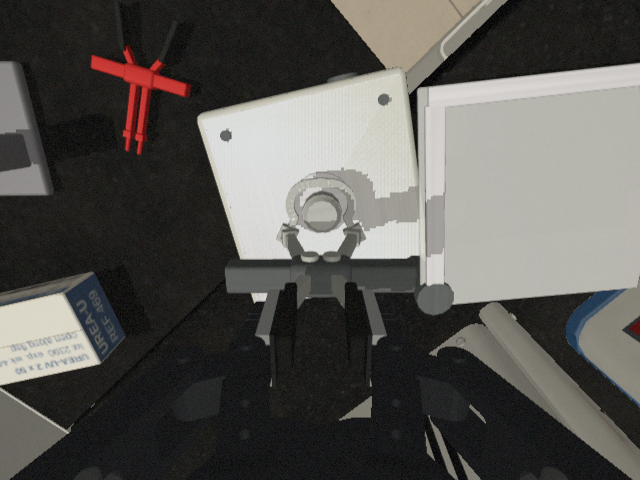

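View pics/s6.png

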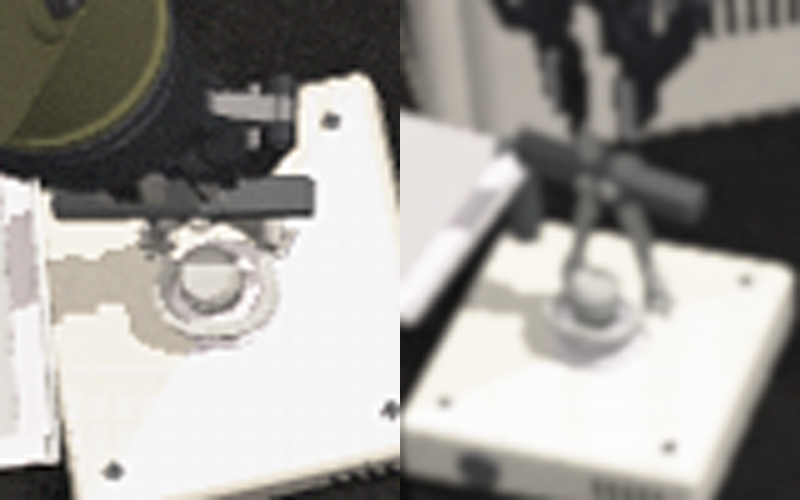

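The ring surrounds the spindle, level and without contact. Its measured mid height is about 67–68 mm, so I lower it 1.3 mm and hand in.

Run:
```python
from h import *
ctrl.movel([.571,-.0144,.1757],quat(np.pi/2+.02),max_speed=.02); ctrl.pause(.5)
s=get_state(); print(s["time"],s["tcp_pos"].round(4),s["contact_force"].round(1),s["width"])
print(ticket.close_job())
```

```text
27.175 [ 0.571  -0.0144  0.1757] [-0.9 -0.3 -1.7] 0.032391209959960164
the job is handed in; nothing more can be done
None
```

I handed the job in at 27 s, with the guard swung open about 1.5 rad, the pliers held squeezed and the spread ring level round the spindle at about 66 mm, the groove's mid height, with no sign of it pressing on the pulley; the judge's verdict was not shown.

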